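Open the label printer by its thumb latch and load a roll of labels

TASK

Load the label printer: slide its thumb latch to the left so that the sprung cover flies open, then take the white roll of labels that stands on its rim beside the printer and lower it into the well, resting on the two rollers with its core running across the printer from side to side. Keep hold of the roll until it is down, leave the cover standing open so that I can thread the labels, and do not disturb the other things on the table.

Things in the scene. Friction and masses are not known exactly. Their poses are not given: they have to be found in the camera images.
- printer: compact label printer, 190 deep (x) x 120 wide (y) mm, fixed: light grey housing 57 mm high, charcoal hinged cover on it, 103 mm high when shut. Origin: centre of its underside, on the table; x points to its rear (hinge side), y to its left as seen from the robot, z up; turned about z by up to 0.35 rad. The flat front deck, 57 mm high, from x = -95 to -50 mm, carries the latch.
- well (a point): centre of a seated roll, 55 mm above the table on the printer's z axis; axes as the printer's. The well, under the cover, is an opening 92 (x) by 60 (y) mm, its flat rim 57 mm above the table, walls beside it 30 mm thick; two steel rollers cross it near the floor at x = -20 and +20 mm. A seated roll stands 38 mm above the rim; fingers beside it have room only above the rim.
- latch_knob (a point): middle of the thumb latch's black ribbed knob on the front deck, 65 mm above the table, 78 mm in front of the printer's origin, at the start 6 mm right of it; axes as the printer's. Knob 22 wide (y), 12 deep (x), its foot on the deck at 57, top 70 mm above the table; flat deck on both sides. A black arm from it hooks over a tab of the cover; the cover's front wall is 28 mm behind.
- latch (a joint): travel of the thumb latch to the printer's left (+y), m: 0 shut, 0.013 at its stop. A spring returns it (1.5 N at 0, 4 N at the stop). The cover is let go at about 0.008.
- cover (a joint): cover angle, rad: 0 shut, 1.85 fully open, leaning back past upright. Hinge line along y, 85 mm behind the printer's origin, 60 mm above the table; the cover reaches 135 mm forward of it. Once let go, a damped spring opens it fully within 2 s and holds it there, pushing up to 4 N; it may rest against a tool above it until that is taken away. Pressed shut, it snaps in under the latch again.
- roll_mid (a point): centre of the white label roll: 80 mm diameter, 50 mm wide, 0.1 kg, brown core; it stands upright on its rim on the table, centre 40 mm up, to the left or right of the printer. The z axis of this frame is the roll's axle, level at the start, within 0.4 rad of the world's y; its flat ends can be gripped across the 50 mm width from above.
- label_roll: the same roll; origin at the centre of one end face, z along the axle toward the other end.
- tape_ring: bystander: narrow open ring of tape, 86 mm diameter, 18 mm high, lying flat on the other side of the printer; origin at its centre on the table.
- tablet_bottle: bystander: white tablet bottle, 40 mm diameter, 88 mm high, standing right of the printer's rear; origin at its foot.
- glue: bystander: glue stick, 28 mm diameter, 90 mm high, standing left of the printer's rear; origin at its foot.

How it is judged (in metres and radians):
On the way, in this order (a step that is already met when the one before it is completed fails the run):
1. the thumb latch is slid aside (value of joint latch above 0.007 m).
2. the cover stands open (value of joint cover above 1.5 rad), for 0.2 s.
At the end, for the whole second after the job is handed in: The cover is open by more than 1.5 rad and the label roll rests down in the well: its centre within 10 mm of the printer's middle lengthways and sideways and 45 to 62 mm above the table, its axle within 0.2 rad of the printer's y axis, at rest (value of joint cover above 1.5 rad and x of roll_mid in the frame of printer between -0.01 and 0.01 m and y of roll_mid in the frame of printer between -0.01 and 0.01 m and z of roll_mid in the frame of printer between 0.045 and 0.062 m and angle between the z axis of roll_mid and the y axis of printer, either way round below 0.2 rad and linear speed of label_roll below 0.02 m/s and angular speed of label_roll below 0.3 rad/s); the robot touches nothing.
It fails at once if the roll is let go over the printer while still more than 20 mm above its seat (horizontal distance between roll_mid and printer below 0.05 m and z of roll_mid in the frame of printer above 0.075 m and contact force between the fingers and label_roll below 0.02 N).
It fails at once if a bystander is moved more than 40 mm (distance of any of tape_ring, tablet_bottle, glue from where it was at the start of the episode above 0.04 m).
It also fails if it takes over 45 s, if anything falls off the work surface, if the arm or the gripper's body presses on something with over 40 N, if the wrist force passes 120 N, or if a joint passes its speed limit or range.

ROBOT

A 6-joint arm with a two-finger parallel gripper is mounted at the origin on the work surface; the furniture and walls round the work are solid. World frame = base frame: x ahead of the robot, y to its left, z up, the work surface at z = 0. Lengths are in mm, angles in rad, forces in N, time in s.
With the tool pointing down it reaches from about 275 to 825 mm from the base axis. Payload 5.2 kg.
Tool frame: the origin (TCP) lies on the mounting face of the last link; the fingertips stand 186 mm ahead of it and the grasp point (between the pads) lies 167 mm ahead of it; z points along the fingers, y is the line along which they close (so a half turn about z gives the same grasp; the last joint's range is limited). The gripper opens to 93 mm and grips with 3 to 60 N. Pads are 15 mm wide; open, the fingers measure 128 mm over their backs; the gripper's body (75 mm by 188 mm) begins 65 mm behind the grasp point.
Start: joints at [-1.348, 0.259, 1.535, -0, 1.348, -0.203], TCP at [227.198, -500.887, 404.753] pointing down, gripper open.
Joint ranges: [-3.14, 3.14], [-0.91, 2.08], [0.19, 2.58], [-1.22, 4.36], [0.22, 2.71], [-3.12, 3.12]. Speed limits (rad/s): [2.57, 2.57, 3.14, 3.14, 3.14, 3.14].

INTERFACE

Orientations are given as [roll, pitch, yaw] about the fixed x, y, z axes, in that order (R = Rz(yaw) Ry(pitch) Rx(roll)).
In Python, from plant import get_state, get_image, camera_model, close_job gives the robot as it stands. The module is installed in compiled form; this text tells all that it offers.
- The arm moves only by the tool send_rows, never from a script. Its argument "steps" is a list of rows, each a list of 7 numbers: the shift along the tool's x, y, z as a fraction of full scale, then the turn, a rotation vector about the tool's x, y, z as a fraction of full scale, then the opening, from -1 (shut) to 1 (fully open). In form: [[x, y, z, wx, wy, wz, jaw], ...]. A call has 1 to 8 rows; each row shifts and turns the commanded pose from where the row before left it, along the tool's axes as they then stand; what a row does not reach is not made up. Full scale, the value 1, is 0.03 m for a shift and 8 degrees for a turn. A row lasts 1/8 s, in which the tool goes at most 62.5 mm and 10.7 degrees, less where a joint would pass 70% of its speed; a pose out of reach is approached as far as the arm can. A call with a number of a shift or a turn outside -1 to 1 is refused whole. A call with a gripper value outside its range is refused whole. The fingers move at their own pace and stop on an object; "squeeze" is the grip in N (left out, the last holds). Time passes only in rows, so rows that do not move let the fingers close. It gives the time, the measured TCP pose, the force, the opening and the grip force at its end, in the units of the state.
- get_state(): the state, without advancing time (a new reading comes with each control period).
- get_image(name): name is "scene" or "top"; returns the picture (480x640x3 uint8, red, green, blue); there is no depth.
- camera_model(name): a dict with "intrinsics" (3x3 intrinsics, pixels), "k1" (the pictures are not rectified: a ray, as slopes to the right and down, at radius r is drawn at 1 + k1 r^2 times it, then the intrinsics apply), "cam_to_world" (4x4, takes a point from camera to world coordinates). Camera axes: x right, y up, looking along -z (the intrinsics and any distortion apply to the point x, -y, -z); pixel columns grow to the right and rows downward; lengths in mm; the calibration is good to about 2 mm. A picture is of the moment at which its call begins. camera_model takes no time and is no camera call.
- close_job(): hands the job in; it is judged then, once.
The state is a dict: "time": time; "joints": joint angles; "joint_velocities": joint speeds; "joint_torque": joint torques, N m; "tool_pos": TCP position; "ee_rot": TCP orientation; "ft_force": force on the tool from outside, world axes, zero at the start; "moment": the same for the moment, N m; "opening": finger opening in mm; "grip_force": force on a finger pad.
Only numpy, scipy, OpenCV 4.12 (cv2) and the standard library are available. Lean on these libraries where they do the work, as an engineer would, in place of code of your own. Each camera call takes 0.05 s, during which the arm holds its last target. There are 200 camera calls.

## Working session

There is one attempt and no reset: what is moved stays moved. The work goes in short steps, Python scripts to look and compute and a tool call to move; the robot and the scene stay as the last step left them, time stands still between calls to the robot, and variables do not carry over. Pictures are saved under pics/ and viewed, at most 10 in all, crops included, and the job is handed in when it is done.

Besides the shell and the picture viewer there is one more tool, called after "Request:" as a command line: name --pt "numbers of a row" for each row, then --argument value for the rest. send_rows: Moves the arm, as the interface text tells. Its arguments: {"type":"object","properties":{"steps":{"type":"array"},"squeeze":{"type":"number"}},"required":["steps"]}

```bash
mkdir -p pics; python3 - <<'E'
from plant import *
import cv2
for n in("scene","top"):
    cv2.imwrite(f"pics/{n}0.png",get_image(n)[:,:,::-1]); m=camera_model(n); print(n,m)
s=get_state(); print(s)
E
```

```text
scene {'intrinsics': array([[533.65479316,   0.        , 314.99640101],
       [  0.        , 533.65479316, 234.84436376],
       [  0.        ,   0.        ,   1.        ]]), 'k1': -0.06031144326689322, 'cam_to_world': array([[-8.98380055e-01,  2.09074927e-01, -3.86265390e-01,
         9.60044047e+01],
       [-4.39041410e-01, -4.02468071e-01,  8.03282075e-01,
         9.70721048e+02],
       [ 1.24866551e-02,  8.91239096e-01,  4.53361839e-01,
         6.08269604e+02],
       [ 0.00000000e+00,  0.00000000e+00,  0.00000000e+00,
         1.00000000e+00]])}
top {'intrinsics': array([[474.25872787,   0.        , 320.92510982],
       [  0.        , 474.25872787, 241.99712713],
       [  0.        ,   0.        ,   1.        ]]), 'k1': -0.12425963755446044, 'cam_to_world': array([[-2.37742175e-02,  9.82310281e-01, -1.85745253e-01,
         3.60595136e+02],
       [-9.99668115e-01, -2.15151046e-02,  1.41689695e-02,
         1.25193471e+00],
       [ 9.92199589e-03,  1.86020463e-01,  9.82495772e-01,
         1.01090236e+03],
       [ 0.00000000e+00,  0.00000000e+00,  0.00000000e+00,
         1.00000000e+00]])}
{'time': 0.1, 'joints': array([-1.34780181e+00,  2.59294787e-01,  1.53597671e+00,  9.90222125e-06,
        1.34800994e+00, -2.02782057e-01]), 'joint_velocities': array([ 0.00052692, -0.00143128, -0.00118956,  0.00086812, -0.0013431 ,
        0.00160454]), 'joint_torque': array([ 1.47432362e-03, -4.38209867e+01, -2.84644210e+01,  7.20225857e-02,
        3.62108171e-02, -4.69401891e-05]), 'tool_pos': array([ 227.15441558, -500.69066185,  403.98607721]), 'ee_rot': array([-3.13994042e+00, -3.49569007e-04,  4.25774089e-01]), 'ft_force': array([ 0.32435828,  0.29643373, -0.33311901]), 'moment': array([-0.00935325,  0.00861888, -0.01305217]), 'grip_force': 0.0, 'opening': 92.99187537290429}
```

View pics/top0.png

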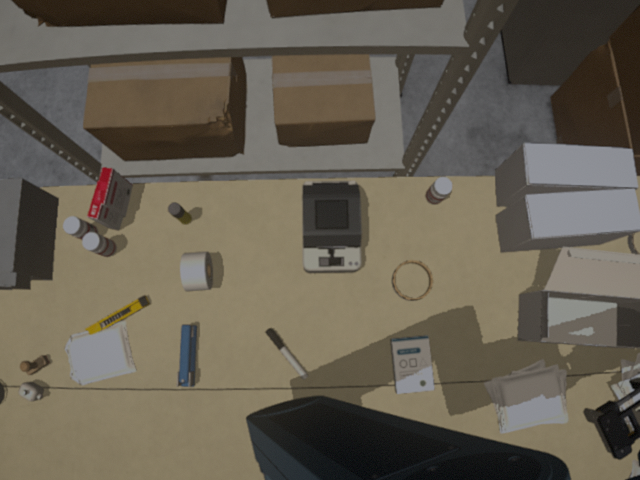

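View pics/scene0.png

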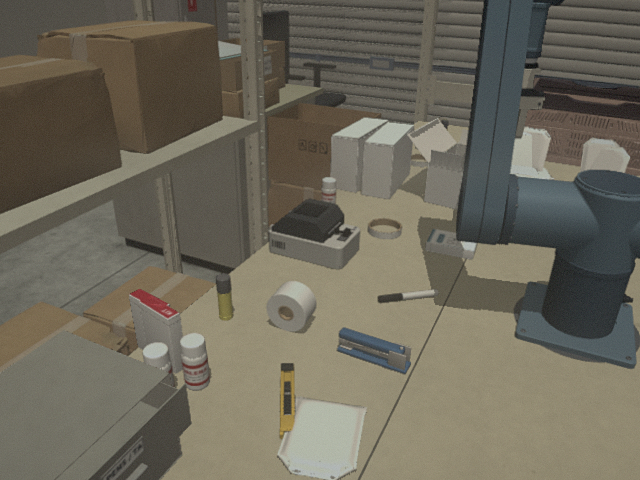

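The top view shows the printer near (333,228), with its front deck at row ~258. The roll is at (196,270), the ring at (411,280), the glue at (178,210) and the bottle at (440,190). I'll enlarge this to measure.

```bash
python3 - <<'E'
import cv2,numpy as np
t=cv2.imread("pics/top0.png"); s=cv2.imread("pics/scene0.png")
a=cv2.resize(t[175:280,290:375],None,fx=5.6,fy=5.6,interpolation=cv2.INTER_CUBIC)
b=cv2.resize(t[240:300,170:220],None,fx=6,fy=6,interpolation=cv2.INTER_CUBIC)
print(a.shape,b.shape)
im=np.zeros((590,790,3),np.uint8); im[:a.shape[0],:a.shape[1]]=a; im[:b.shape[0],480:480+b.shape[1]]=b
cv2.imwrite("pics/c1.png",im)
c=cv2.resize(s[190:340,260:370],None,fx=4,fy=4,interpolation=cv2.INTER_CUBIC)
cv2.imwrite("pics/c2.png",c)
E
```

```text
(588, 476, 3) (360, 300, 3)
```

View pics/c1.png

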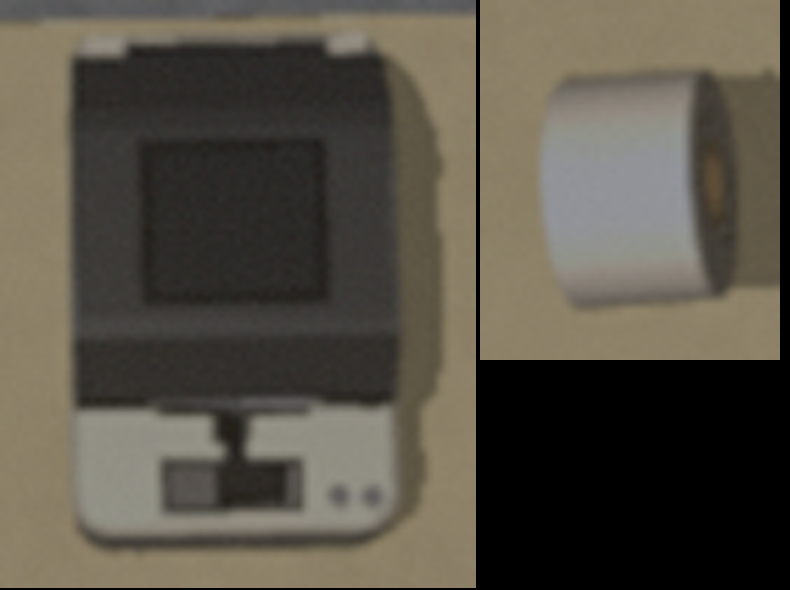

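View pics/c2.png

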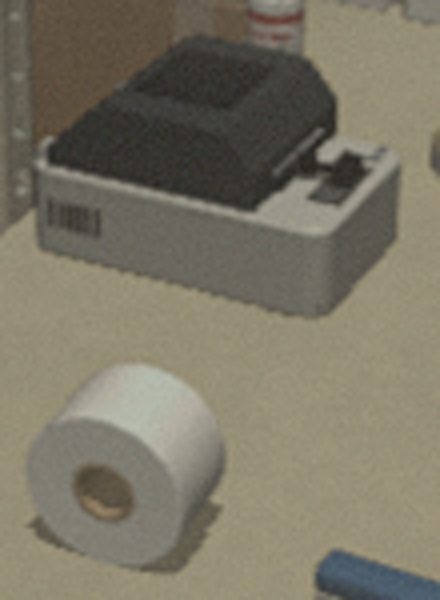

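```bash
cat > h.py <<'E'
import numpy as np,cv2
from plant import camera_model
from scipy.optimize import least_squares
M={n:camera_model(n) for n in("scene","top")}
def proj(n,P):
    m=M[n];T=np.linalg.inv(m["cam_to_world"]);p=np.atleast_2d(P)@T[:3,:3].T+T[:3,3]
    return cv2.projectPoints(p*[1,-1,-1],np.zeros(3),np.zeros(3),m["intrinsics"],np.array([m["k1"],0,0,0,0]))[0][:,0]
def ray(n,uv,z):
    m=M[n];q=cv2.undistortPoints(np.array([[uv]],float),m["intrinsics"],np.array([m["k1"],0,0,0,0]))[0,0]
    d=m["cam_to_world"][:3,:3]@[q[0],-q[1],-1];c=m["cam_to_world"][:3,3]
    return c+d*(z-c[2])/d[2]
def prn(p,L):
    c,s=np.cos(p[2]),np.sin(p[2]);x,y,z=L
    return np.array([p[0]+c*x-s*y,p[1]+s*x+c*y,z])
E
python3 - <<'E'
from h import *
A=lambda u,v:(290+u/5.6-.4,175+v/5.6-.4)
obs=[('y',60,57,A(75,415)),('y',60,57,A(76,500)),('y',-60,57,A(397,415)),('y',-60,57,A(398,495)),
('x',-95,57,A(150,538)),('x',-95,57,A(330,535)),('x',-50,57,A(85,408)),('x',-50,57,A(390,402)),('p',(-78,-6),70,A(252,484))]
def res(p):
    r=[]
    for k,v,z,uv in obs:
        w=ray("top",uv,z)[:2]-p[:2];c,s=np.cos(p[2]),np.sin(p[2]);l=np.array([c*w[0]+s*w[1],-s*w[0]+c*w[1]])
        r+= [l[1]-v] if k=='y' else [l[0]-v] if k=='x' else list(l-v)
    return r
f=least_squares(res,[500,0,0]);print(f.x,np.round(f.fun,1))
p=f.x
print("knob",prn(p,(-78,-6,65)),"corner scene",proj("scene",[prn(p,(-95,60,57)),prn(p,(-95,60,0)),prn(p,(-78,-6,70))]), "expect ~(341,250)")
print("faces",ray("top",(170+233/6-.4,240+188/6-.4),40),ray("scene",(260+104/4-.4,190+491/4-.4),40))
print("ring",ray("top",(411,280),9),"glue",ray("top",(175,208),90),"bottle",ray("top",(442,185),88))
E
```

```text
[ 5.78242019e+02 -3.42756920e+01 -6.34554366e-03] [-1.6 -1.6  0.9  1.4 -1.4 -1.4  1.7  2.2 -1.2  1. ]
knob [500.20551587 -39.7806221   65.        ] corner scene [[342.41152949 248.74774249]
 [341.48641269 271.32622236]
 [347.48911533 229.79199579]] expect ~(341,250)
faces [488.29044484 221.5660856   40.        ] [490.71649036 269.21972999  40.        ]
ring [ 463.3122665  -203.35690243    9.        ] glue [611.14951436 281.49923807  90.        ] bottle [ 648.71372416 -263.45900764   88.        ]
```

Both cameras agree: the printer is at (578,-34) with yaw ≈ -0.006. The roll is at (489.5,245.5) with its axle about -0.05 rad off y. I'll turn the tool square, close the jaw and head for the knob's right side.

Request:
send_rows --pt "0 0 0 0 0 1 -1" --pt "0 0 0 0 0 1 -1" --pt "0 0 0 0 0 1 -1" --pt "0 0 0 0 0 0.1 -1" --pt "0.6 -1 0 0 0 0 -1" --pt "0.6 -1 0 0 0 0 -1" --pt "0.6 -1 0 0 0 0 -1" --pt "0.6 -1 0 0 0 0 -1" --squeeze 20

```text
time: 1.1
tool_pos: [300.5, -380.4, 404.6]
ee_rot: [-3.141, 0.0, -0.004]
ft_force: [-0.4, -0.3, -0.3]
opening: 17.8
grip_force: 0.0
```

Request:
send_rows --pt "0.6 -1 0 0 0 0 -1" --pt "0.6 -1 0 0 0 0 -1" --pt "0.6 -1 0 0 0 0 -1" --pt "0.6 -1 0 0 0 0 -1" --pt "0.6 -1 0 0 0 0 -1" --pt "0.6 -1 0 0 0 0 -1" --pt "0.6 -1 0 0 0 0 -1" --pt "0.6 -1 0 0 0 0 -1"

```text
time: 2.1
tool_pos: [446.1, -141.3, 404.7]
ee_rot: [-3.142, 0.0, -0.004]
ft_force: [-0.1, -0.1, 0.7]
opening: 0.6
grip_force: 0.0
```

Request:
send_rows --pt "0.6 -0.8 0 0 0 0 -1" --pt "0.6 -0.8 0 0 0 0 -1" --pt "0.5 -0.5 1 0 0 0 -1" --pt "0 0 1 0 0 0 -1" --pt "0 0 1 0 0 0 -1" --pt "0 0 1 0 0 0 -1" --pt "0 0 0.5 0 0 0 -1" --pt "0 0 0 0 0 0 -1"

```text
time: 3.1
tool_pos: [496.9, -79.7, 269.0]
ee_rot: [-3.141, 0.002, -0.006]
ft_force: [1.1, 0.2, 0.1]
opening: 0.3
grip_force: 0.0
```

```bash
python3 - <<'E'
from plant import *
import cv2,numpy as np
a=get_image("top")[170:290,280:400,::-1]; b=get_image("scene")[170:290,250:390,::-1]
a=cv2.resize(a,(400,400),interpolation=2);b=cv2.resize(b,(400,400*120//140),interpolation=2)
im=np.zeros((400,800,3),np.uint8);im[:,:400]=a;im[:b.shape[0],400:]=b
cv2.imwrite("pics/d.png",im);s=get_state();print(s["tool_pos"],s["ee_rot"],s["ft_force"])
E
```

```text
[497.60651101 -79.97129323 270.5793117 ] [ 3.14113730e+00 -1.19605392e-03 -6.42661193e-03] [-0.19001043  0.90206257  0.27715267]
```

View pics/d.png

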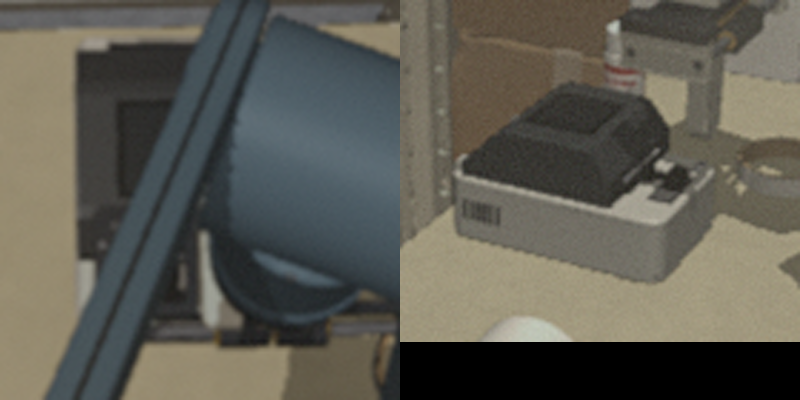

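In the right crop, the closed fingers at (705,95) hang just right of the knob at (680,180), above the deck. Next I'll lower and push left.

Request:
send_rows --pt "0 0 0.5 0 0 0 -1" --pt "0 0 0.27 0 0 0 -1" --pt "0 -0.2 0 0 0 0 -1" --pt "0 -0.1 0 0 0 0 -1" --pt "0 0 0 0 0 0 -1"

```text
time: 3.82
tool_pos: [497.4, -70.4, 247.0]
ee_rot: [3.141, -0.001, -0.006]
ft_force: [0.1, 0.1, 0.2]
opening: 0.7
grip_force: 0.0
```

Request:
send_rows --pt "0 -0.15 0 0 0 0 -1" --pt "0 -0.1 0 0 0 0 -1" --pt "0 -0.1 0 0 0 0 -1" --pt "0 -0.1 0 0 0 0 -1" --pt "0 0 0 0 0 0 -1"

```text
time: 4.45
tool_pos: [497.4, -57.4, 246.8]
ee_rot: [3.141, -0.0, -0.007]
ft_force: [-1.9, -3.3, 1.5]
opening: 0.6
grip_force: 1.6
```

Request:
send_rows --pt "0 -0.1 0 0 0 0 -1" --pt "0 0 0 0 0 0 -1" --pt "0 0 0 0 0 0 -1" --pt "0 0 0 0 0 0 -1" --pt "0 0 0 0 0 0 -1" --pt "0 0 0 0 0 0 -1"

```text
time: 5.2
tool_pos: [497.4, -54.3, 246.7]
ee_rot: [-3.142, -0.0, -0.007]
ft_force: [-1.5, -2.9, 2.3]
opening: 0.4
grip_force: 1.9
```

```bash
python3 - <<'E'
from plant import *
import cv2
b=get_image("scene")[130:290,240:420,::-1]
cv2.imwrite("pics/e.png",cv2.resize(b,None,fx=3,fy=3,interpolation=2))
E
```

```text
(no output)
```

View pics/e.png

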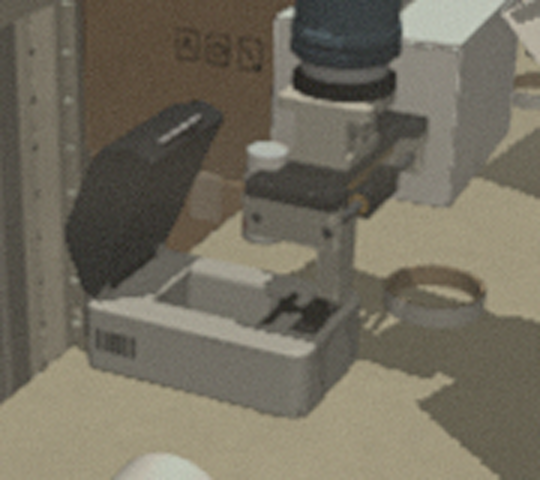

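The cover has swung up, seen at (140,190), and the well is exposed. I'll back off the latch, rise, and go over the roll with the jaw open.

Request:
send_rows --pt "0 0.5 0 0 0 0 -1" --pt "0 0 -1 0 0 0 -1" --pt "0 0 -1 0 0 0 -1" --pt "0 0 -1 0 0 0 -1" --pt "0 0 -1 0 0 0 1" --pt "0 -1 0 0 0 0 1" --pt "0 -1 0 0 0 0 1" --pt "0 -1 0 0 0 0 1"

```text
time: 6.25
tool_pos: [497.7, 21.1, 366.3]
ee_rot: [-3.141, 0.001, -0.008]
ft_force: [-0.4, -0.8, 0.6]
opening: 35.7
grip_force: 0.0
```

Request:
send_rows --pt "0 -1 0 0 0 0 1" --pt "0 -1 0 0 0 0 1" --pt "0 -1 0 0 0 0 1" --pt "0 -1 0 0 0 0 1" --pt "0 -1 0 0 0 0 1" --pt "-0.2 -1 0 0 0 0.3 1" --pt "0 -0.5 0 0 0 0 1" --pt "0 0 0 0 0 0 1"

```text
time: 7.25
tool_pos: [494.0, 216.0, 366.3]
ee_rot: [3.141, 0.001, -0.047]
ft_force: [0.4, 0.1, -0.3]
opening: 93.0
grip_force: 0.0
```

Request:
send_rows --pt "-0.2 -0.97 0 0 0 0 1" --pt "0 0 1 0 0 0 1" --pt "0 0 1 0 0 0 1" --pt "0 0 1 0 0 0 1" --pt "0 0 1 0 0 0 1" --pt "0 0 0.4 0 0 0 1" --pt "0 0 0 0 0 0 1"

```text
time: 8.12
tool_pos: [489.5, 244.4, 234.2]
ee_rot: [3.141, 0.001, -0.049]
ft_force: [0.6, -1.0, 1.1]
opening: 93.0
grip_force: 0.0
```

```bash
python3 - <<'E'
from plant import *
import cv2,numpy as np
a=get_image("top")[160:300,160:360,::-1]; b=get_image("scene")[150:350,230:370,::-1]
a=cv2.resize(a,(400,280),interpolation=2);b=cv2.resize(b,(400,571),interpolation=2)
im=np.zeros((571,800,3),np.uint8);im[:280,:400]=a;im[:,400:]=b
cv2.imwrite("pics/f.png",im);s=get_state();print(s["tool_pos"],s["ee_rot"],s["ft_force"])
E
```

```text
[490.00002249 244.87535886 235.63783565] [-3.14115768e+00 -1.55943659e-03 -4.91925457e-02] [1.51996757 0.62242078 1.56516114]
```

View pics/f.png

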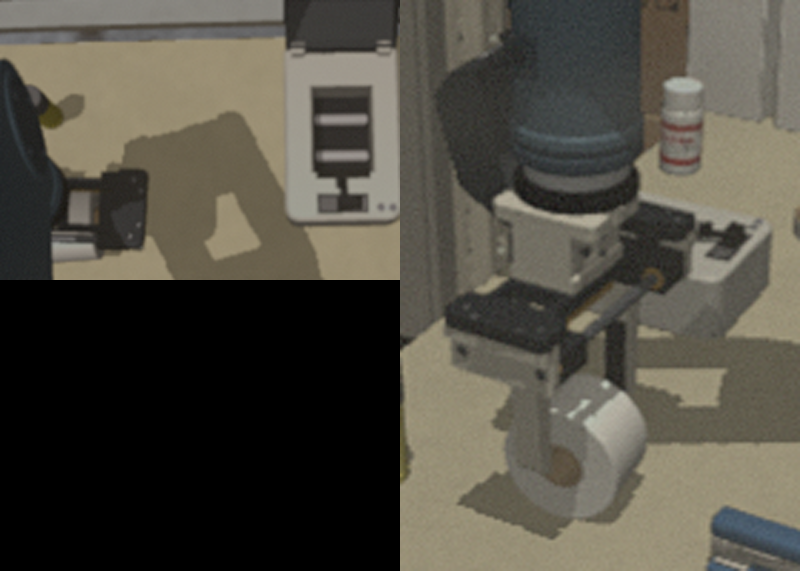

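```bash
python3 - <<'E'
from h import *
P=[(490,245+64,49),(490,245+46.5,49),(489.5+1.3,270,40)]
q=proj("scene",P);print(q, [( (u-230)*2.857+400,(v-150)*2.857) for u,v in q])
# circle outline of near face for centre guesses vs. seen extents left 505/right?/bottom 515
a=np.linspace(0,6.28,100)
for x0 in(486,488,490,492,494):
    for y1 in (268,271):
        C=np.c_[x0+40*np.cos(a),y1-0.05*40*np.cos(a)*-1,40+40*np.sin(a)];q=proj("scene",C)
        print(x0,y1,"c2 frame left,right,top,bot",*np.round([(q[:,0].min()-259.6)*4,(q[:,0].max()-259.6)*4,(q[:,1].min()-189.6)*4,(q[:,1].max()-189.6)*4]))
E
```

```text
[[274.97835839 319.94405826]
 [279.86229808 314.76401423]
 [285.35363565 312.55899993]] [(np.float64(528.503169921453), np.float64(485.5301744497081)), (np.float64(542.4565856276462), np.float64(470.7307886465958)), (np.float64(558.1453370509257), np.float64(464.43106281169554))]
486 268 c2 frame left,right,top,bot 36.0 195.0 416.0 566.0
486 271 c2 frame left,right,top,bot 33.0 192.0 419.0 570.0
488 268 c2 frame left,right,top,bot 33.0 191.0 415.0 565.0
488 271 c2 frame left,right,top,bot 29.0 188.0 418.0 569.0
490 268 c2 frame left,right,top,bot 29.0 187.0 414.0 564.0
490 271 c2 frame left,right,top,bot 26.0 184.0 417.0 567.0
492 268 c2 frame left,right,top,bot 25.0 183.0 413.0 563.0
492 271 c2 frame left,right,top,bot 22.0 180.0 416.0 566.0
494 268 c2 frame left,right,top,bot 21.0 179.0 412.0 562.0
494 271 c2 frame left,right,top,bot 18.0 176.0 415.0 565.0
```

The fit puts the roll's near face at x≈490, y≈270, so the fingers are centred on it. Now I'll grip and lift.

Request:
send_rows --pt "0 0 0 0 0 0 -1" --pt "0 0 0 0 0 0 -1" --pt "0 0 0 0 0 0 -1" --pt "0 0 0 0 0 0 -1" --pt "0 0 0 0 0 0 -1" --pt "0 0 0 0 0 0 -1" --squeeze 20

```text
time: 8.98
tool_pos: [489.5, 245.2, 234.8]
ee_rot: [-3.141, -0.001, -0.049]
ft_force: [0.5, 0.8, 1.0]
opening: 50.2
grip_force: 19.8
```

Request:
send_rows --pt "0 0 -0.5 0 0 0 -1" --pt "0 0 -1 0 0 0 -1" --pt "0 0 -1 0 0 0 -1" --pt "0 0 -1 0 0 0 -1" --pt "0 0 -1 0 0 0 -1" --pt "0 0 0 0 0 0 -1"

```text
time: 9.72
tool_pos: [489.8, 245.2, 372.6]
ee_rot: [-3.14, -0.005, -0.049]
ft_force: [0.2, 0.2, -2.0]
opening: 50.0
grip_force: 19.8
```

```bash
python3 - <<'E'
from plant import *
import cv2
a=get_image("top")[170:280,280:400,::-1]
cv2.imwrite("pics/g.png",cv2.resize(a,None,fx=5,fy=5,interpolation=2))
E
```

```text
(no output)
```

View pics/g.png

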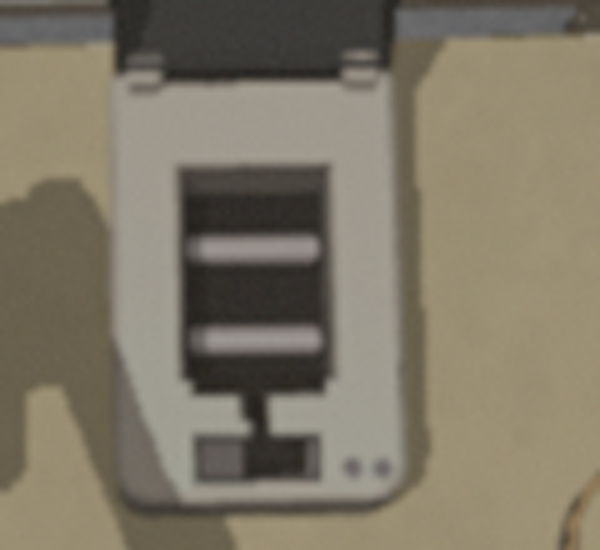

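```bash
python3 - <<'E'
from h import *
A=lambda u,v:(280+u/5-.4,170+v/5-.4)
for n,p in dict(TL=(178,166),TR=(330,166),L=(182,380),R=(331,380),B=(255,390),ol=(112,150),ol2=(118,440),orr=(395,150),or2=(404,440)).items(): print(n,ray("top",A(*p),57)[:2])
for z in(20,15):print([ray("top",A(*p),z)[:2] for p in((254,249),(256,340))])
p=[578.2,-34.3,-.006]
for x,y in((46,30),(46,-30),(-46,30),(-46,-30)):
    u,v=proj("top",prn(p,(x,y,57)))[0];print((u-279.6)*5,(v-169.6)*5)
E
```

```text
TL [624.20295336  -2.56527921]
TR [622.89797066 -65.87767487]
L [533.66186675  -2.2610718 ]
R [532.3196722  -63.21181727]
B [528.8540303  -31.99148587]
ol [631.7031576   24.79180542]
ol2 [509.42741605  24.31613983]
orr [629.28144849 -93.29431658]
or2 [506.81451431 -92.17919086]
[array([596.85075545, -34.55210866]), array([557.0025961 , -34.30364517])]
[array([598.04287906, -34.73277249]), array([557.99364965, -34.48305528])]
182.82149225414088 165.49216688310324
326.7880891402612 163.46313619746198
186.38219341960706 382.989954067982
333.00440990962926 380.67533181311876
```

The cover is fully back. The well rim spans (180..330, 166..388) and the rollers lie at rows 249 and 340, so the well centre is at (577.5,-34.2), matching the earlier fit. I'll carry the roll over.

Request:
send_rows --pt "0 0 0 0 0 -0.28 -1" --pt "0.3 1 0 0 0 0 -1" --pt "0.3 1 0 0 0 0 -1" --pt "0.3 1 0 0 0 0 -1" --pt "0.3 1 0 0 0 0 -1" --pt "0.3 1 0 0 0 0 -1" --pt "0.3 1 0 0 0 0 -1" --pt "0.3 1 0 0 0 0 -1"

```text
time: 10.78
tool_pos: [549.9, 33.5, 367.6]
ee_rot: [-3.141, 0.004, -0.01]
ft_force: [-0.1, 0.1, -1.7]
opening: 50.0
grip_force: 19.8
```

Request:
send_rows --pt "0.3 1 0 0 0 0 -1" --pt "0.3 0.8 0 0 0 0 -1" --pt "0.2 0.5 0 0 0 0 -1" --pt "0 0 0 0 0 0 -1" --pt "0 0 0 0 0 0 -1"

```text
time: 11.4
tool_pos: [573.2, -34.0, 369.1]
ee_rot: [-3.141, 0.001, -0.009]
ft_force: [0.5, 0.3, -1.7]
opening: 49.8
grip_force: 19.8
```

```bash
python3 - <<'E'
from plant import *
s=get_state();print(s["tool_pos"],s["ee_rot"],s["ft_force"],s["opening"])
E
```

```text
[573.19794982 -34.0188129  369.13289625] [-3.14084489e+00  1.25244193e-03 -9.48199915e-03] [ 0.48532475  0.28357723 -1.72099908] 49.78529986034669
```

Request:
send_rows --pt "0.15 0 0.5 0 0 0 -1" --pt "0 0 1 0 0 0 -1" --pt "0 0 0.7 0 0 0 -1" --pt "0 0 0.2 0 0 0 -1" --pt "0 0 0.2 0 0 0 -1" --pt "0 0 0.2 0 0 0 -1" --pt "0 0 0 0 0 0 -1"

```text
time: 12.28
tool_pos: [578.1, -34.7, 285.7]
ee_rot: [3.142, -0.0, -0.01]
ft_force: [-0.3, -0.2, -1.6]
opening: 50.1
grip_force: 19.8
```

Request:
send_rows --pt "0 0 0.2 0 0 0 -1" --pt "0 0 0.2 0 0 0 -1" --pt "0 0 0.2 0 0 0 -1" --pt "0 0 0 0 0 0 -1"

```text
time: 12.78
tool_pos: [577.8, -34.7, 266.9]
ee_rot: [-3.141, 0.001, -0.01]
ft_force: [0.4, 0.5, -1.0]
opening: 50.2
grip_force: 19.8
```

Entered cleanly with no contact force. I'll lower the last 17 mm in fine steps.

Request:
send_rows --pt "0 0 0.2 0 0 0 -1" --pt "0 0 0.17 0 0 0 -1" --pt "0 0 0.1 0 0 0 -1" --pt "0 0 0 0 0 0 -1"

```text
time: 13.28
tool_pos: [578.0, -34.7, 253.2]
ee_rot: [-3.141, 0.001, -0.01]
ft_force: [-0.6, 0.0, -1.0]
opening: 50.6
grip_force: 19.8
```

Request:
send_rows --pt "0 0 0.07 0 0 0 -1" --pt "0 0 0 0 0 0 -1"

```text
time: 13.52
tool_pos: [578.0, -34.8, 251.4]
ee_rot: [-3.142, 0.0, -0.01]
ft_force: [0.2, -0.1, -1.9]
opening: 50.1
grip_force: 19.8
```

Request:
send_rows --pt "0 0 0.06 0 0 0 -1" --pt "0 0 0 0 0 0 -1"

```text
time: 13.78
tool_pos: [578.5, -34.9, 250.4]
ee_rot: [3.141, -0.002, -0.01]
ft_force: [0.2, -1.1, 3.0]
opening: 50.0
grip_force: 19.9
```

Request:
send_rows --pt "0 0 0.04 0 0 0 -1" --pt "0 0 0 0 0 0 -1"

```text
time: 14.02
tool_pos: [579.0, -35.0, 250.0]
ee_rot: [3.141, -0.004, -0.01]
ft_force: [0.7, -0.7, 7.0]
opening: 49.7
grip_force: 19.9
```

It's seated: the upward force rose to 7 N at the expected height. Releasing and withdrawing.

Request:
send_rows --pt "0 0 0 0 0 0 0.6" --pt "0 0 0 0 0 0 0.6" --pt "0 0 0 0 0 0 0.6" --pt "0 0 -0.3 0 0 0 0.6" --pt "0 0 -0.8 0 0 0 0.6" --pt "0 0 -1 0 0 0 0.6" --pt "0 0 -1 0 0 0 0.6" --pt "0 0 -1 0 0 0 0.6"

```text
time: 15.02
tool_pos: [577.9, -34.8, 373.0]
ee_rot: [3.141, -0.0, -0.01]
ft_force: [0.5, -0.2, 0.3]
opening: 74.4
grip_force: 0.0
```

Request:
send_rows --pt "-1 -1 -0.5 0 0 0 0.6" --pt "-1 -1 0 0 0 0 0.6" --pt "-1 -1 0 0 0 0 0.6" --pt "-1 -1 0 0 0 0 0.6" --pt "-1 -1 0 0 0 0 0.6" --pt "-1 -1 0 0 0 0 0.6" --pt "0 -1 0 0 0 0 0.6" --pt "0 0 0 0 0 0 0.6"

```text
time: 16.02
tool_pos: [399.6, 178.2, 387.2]
ee_rot: [-3.141, -0.001, -0.007]
ft_force: [1.3, -0.2, -0.4]
opening: 74.1
grip_force: 0.0
```

```bash
python3 - <<'E'
from plant import *
import cv2,numpy as np
a=get_image("top")[160:290,270:440,::-1]; b=get_image("scene")[130:290,230:420,::-1]
a=cv2.resize(a,(400,306),interpolation=2);b=cv2.resize(b,(400,337),interpolation=2)
im=np.zeros((340,800,3),np.uint8);im[:306,:400]=a;im[:337,400:]=b
cv2.imwrite("pics/k.png",im)
E
```

```text
(no output)
```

View pics/k.png

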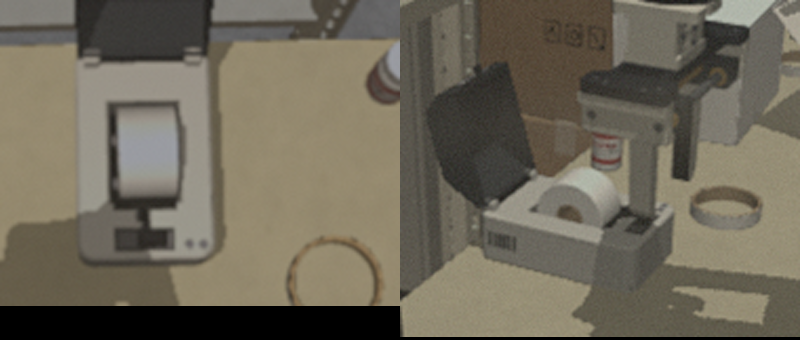

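The roll sits in the well at (150,155) in the top view, with its core running side to side. The cover stands open and the bystanders haven't moved. One numeric check, then I'll hand in.

```bash
python3 - <<'E'
from h import *
from plant import close_job
y=[ray("top",(270+u/2.353-.4,160+150/2.353-.4),z)[1] for u,z in((117,90),(183,90))]
print(y,np.mean(y))
if abs(np.mean(y)+34.2)<8: print(close_job())
E
```

```text
[np.float64(-9.738945641299878), np.float64(-65.641995591567)] -37.69047061643344
the job is handed in; nothing more can be done
None
```

The job is handed in: the cover stands open, the roll is on the two rollers with its core side to side (about 3.5 mm right of centre by the last picture, limit 10 mm), and the gripper is clear; the verdict was not shown.

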